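# Hold the bottle-loading slide open at the index mark

## Task

Clear the culture bottle that stands on the loading station's base in the slide's way: lift it out and stand it upright in the steel tray. Then pull the spring-return slide out by its grip bar until its pointer is in line with the upright fin of the index clip on the rail, and keep it there: finish while still holding the bar, since the slide runs back if let go. Do not tip the bottle over, do not shift the index clip, and leave the other things on the bench where they are.

Things in the scene. Friction and masses are not known exactly. Their poses are not given: they have to be found in the camera images.
- station: Loading station fixed to the bench: grey base plate 340 x 160 x 12 mm; white housing on its +x end (face at x = +30 mm, top 100 mm above the bench); two aluminium rails 24 mm wide along x, middles at y = -66 and +66 mm, tops 34 mm above the bench, from the housing to the plate's -x end. Origin: centre of the underside, z up. The slide is pulled out along the station's -x.
- slide: Spring-return slide's grip bar, steel. Origin: bar's centre, 82 mm above the bench; axes as the station's: pulled out along -x, bar along y. Bar 12 (x) x 92 (y) x 18 mm high on two end posts, 72 mm free between them, 43 mm free beneath down to the black carriage (100 mm wide). Shut, it is 75 mm before the housing's face. Travel 120 mm; spring pulls it shut: 6.5 N at first, 14 N at 95 mm.
- pointer (a point): Tip of the slide's pointer, a dark steel tongue 6 mm wide (x) which sticks out on the slide's -y side over the rail, moving with the slide, level in x with the middle of the grip bar; 48 mm above the bench.
- mark (a point): The mark: middle (in x) of the fin of the index clip, a dark steel saddle on the station's -y rail; fin 6 mm wide (x), top 58 mm above the bench. Set 50 to 95 mm out from the shut pointer; stays put unless pushed hard. Axes as the station's. The pointer passes beside the fin without touching: they are in line when both have the same x in the station's axes.
- bottle: Culture bottle in the way: amber glass, standing on the base plate between the rails in front of the grip bar, on the slide's path. Body 36 mm across up to 64 mm, then a neck 20 mm and a cap 25 mm across, 96 mm high in all; 60 to 125 g. Origin: centre of its underside (12 mm above the bench at first).
- bottle_center (a point): Centre of that bottle, on its axis, 48 mm above its underside.
- tray: Empty shallow steel tray fixed to the bench, 160 (x) x 130 (y) mm outside, walls 4 mm thick and 22 mm high, floor 4 mm thick. Origin: centre of its underside, on the bench; z up.
- spare_center (a point): Centre (48 mm up) of a second, like bottle standing on the bare bench: leave it alone.
- tipbox_center (a point): Centre (31 mm up) of a pipette tip box, 119 x 84 x 62 mm, on the bench: leave it alone.
- cup_center (a point): Centre (35 mm up) of a lidded specimen cup, 68 mm across, 69 mm high, on the bench: leave it alone.

How it is judged:
On the way, in this order (a step that is already met when the one before it is completed fails the run):
1. the bottle stands upright in the tray, let go (x of bottle_center in the frame of tray between -0.066 and 0.066 m and y of bottle_center in the frame of tray between -0.051 and 0.051 m and z of bottle_center in the frame of tray between 0.044 and 0.058 m and angle between bottle_center's own z axis and vertical below 0.15 rad and contact force between the fingers and bottle below 0.1 N and linear speed of bottle below 0.02 m/s), for 0.2 s.
2. the slide is held at the mark (x of pointer in the frame of mark between -0.006 and 0.006 m and contact force between the fingers and slide above 3 N and linear speed of slide below 0.01 m/s), for 0.5 s.
At the end, for the whole second after the job is handed in: The bottle stands upright (within 0.15 rad), at rest and let go on the tray's floor; the slide is still, its pointer within 6 mm of the mark along the slide's travel, and the fingers are holding it there (contact force over 3 N) (all of step 1 and all of step 2); the arm keeps its last pose, push and grip.
It fails at once if the culture bottle is tipped over (angle between bottle_center's own z axis and vertical above 0.7 rad).
It fails at once if the index clip is shifted (distance of mark from where it was at the start of the episode above 0.005 m).
It fails at once if the second culture bottle is moved (distance of spare_center from where it was at the start of the episode above 0.03 m).
It fails at once if the tip box is moved (distance of tipbox_center from where it was at the start of the episode above 0.03 m).
It fails at once if the specimen cup is moved (distance of cup_center from where it was at the start of the episode above 0.03 m).
It also fails if it takes over 53 s, if anything falls off the work surface, if the arm or the gripper's body presses on something with over 40 N, if the wrist force passes 120 N, or if a joint passes its speed limit or range.

## Robot

A 6-joint arm with a two-finger parallel gripper is mounted at the origin on the work surface. World frame = base frame: x ahead of the robot, y to its left, z up, the work surface at z = 0. Lengths are in m, angles in rad, forces in N, time in s.
With the tool pointing down it reaches from about 0.275 to 0.875 m from the base axis. Payload 12.5 kg.
Tool frame: the origin (TCP) lies at the very end of the fingers, on their centre line; the grasp point (between the pads) lies 19 mm behind it; z points along the fingers, y is the line along which they close (so a half turn about z gives the same grasp; the last joint's range is limited). The gripper opens to 85 mm and grips with 20 to 120 N. Pads are 22 mm wide; open, the fingers measure 114 mm over their backs; the gripper's body (76 mm by 85 mm) begins 54 mm behind the grasp point. The pads swing forward as they close: fully open they stand 13 mm farther back than shut.
Start: joints at [1.097, 0.351, 1.652, -0, 1.139, -0.085], TCP at [0.208, 0.509, 0.231] pointing down, gripper open.
Joint ranges: [-2.75, 2.75], [-0.79, 2.1], [0.01, 2.65], [-1.57, 4.71], [0.07, 3.14], [-2.87, 2.87]. Speed limits (rad/s): [2.22, 2.22, 2.79, 3.14, 3.14, 3.14].

## Interface

Orientations are given as a 3x3 rotation matrix whose columns are the frame's x, y, z axes.
In Python, from bench import manip gives the robot as it stands. Calls block until the motion is done:
- manip.move_ptp(position, orientation): joint-space move of the TCP to a pose.
- manip.move_l(position, attitude=None, max_speed=0.15): straight line of the TCP; attitude=None keeps the orientation; max_speed is the mean speed in m/s.
- manip.move_j(angles): joint-space move.
- manip.set_gripper(opening, effort=None): opening from 0.0 (shut) to 1.0 (fully open); effort is the grip in N (None keeps the last); returns when the fingers have stopped.
- manip.dwell(seconds).
- manip.inverse_kinematics(position, orientation): joint angles nearest the present ones, or None.
- manip.grab_frame(name): name is "scene" or "top" or "wrist"; returns (picture, depth): 420x560x3 uint8, red, green, blue; 420x560 float32, m along the optical axis (not along the pixel's ray), 0 where there is no reading.
- manip.get_calibration(name): a dict with "camera_matrix" (3x3 intrinsics, pixels), "R" (3x3) and "t" (3): a world point X has camera coordinates R X + t. Camera axes: x right, y down, z forward; pixel columns grow to the right and rows downward; lengths in m; the calibration is good to about 2 mm. A picture is of the moment at which its call begins: read the wrist's pose just before it. get_calibration takes no time and is no camera call; for the wrist camera it gives the pose at the moment of the call.
A pose or a line that the arm cannot do raises manip.Unreachable and nothing moves.
- manip.sign_off(): hands the job in; it is judged then, once.
Trained networks look in the newest picture that a camera, given by its name, has taken for a name from the list of things; names that differ only in an ending like _2 or _b are one class to them, and where a whole thing is asked for, a point or a joint stands for the part that bears it (a point fixed in the world has none). Each returns a list of dicts, best first, with "confidence" (0 to 1); they miss things now and then, are a little off and sometimes report something else, mostly with a low value. They report only what shows in the picture. A call takes as long as a camera call.
- manip.look_for(camera, name): "at" ([x, y, z] in m, in world coordinates, good to about 4 mm: the middle of the surface that is visible of it).
Readings, each from a call of its own:
- manip.current_time(): time.
- manip.current_qpos(): joint angles.
- manip.current_joint_vel(): joint speeds.
- manip.current_joint_torque(): joint torques, N m.
- manip.current_ee_pos(): TCP position.
- manip.current_tcp_rot(): TCP orientation.
- manip.current_force(): force on the tool from outside, world axes, zero at the start.
- manip.current_ft_torque(): the same for the moment, N m.
- manip.current_grip_width(): opening from 0.0 (shut) to 1.0 (fully open).
- manip.current_grip_force(): force on a finger pad.
Only numpy, scipy, OpenCV 4.12 (cv2) and the standard library are available. Lean on these libraries where they do the work, as an engineer would, in place of code of your own. Each camera call takes 0.05 s, during which the arm holds its last target. There are 200 camera calls.

## Working session

There is one attempt and no reset: what is moved stays moved. The work goes in short steps, each a Python script; the robot and the scene stay as the last script left them, time stands still between calls to the robot, and variables do not carry over. Pictures are saved under pics/ and viewed, at most 10 in all, crops included, and the job is handed in when it is done.

```bash
mkdir -p pics; ls
cat > h.py <<'E'
from bench import manip
import numpy as np, cv2
def snap(c,fn):
    k=manip.get_calibration(c); p,d=manip.grab_frame(c)
    cv2.imwrite('pics/'+fn+'.png',p[:,:,::-1]); np.savez('pics/'+fn+'.npz',p=p,d=d,K=k['camera_matrix'],R=k['R'],t=k['t'])
    return p,d,k
def cloud(d,K,R,t):
    v,u=np.mgrid[:d.shape[0],:d.shape[1]]
    c=np.stack([(u-K[0,2])/K[0,0]*d,(v-K[1,2])/K[1,1]*d,d],-1)
    return (c-np.asarray(t))@np.asarray(R)
E
python3 - <<'E'
from h import *
np.set_printoptions(precision=4,suppress=True)
for c in ['scene','top']:
    snap(c,c+'0')
    for n in ['station','slide','pointer','mark','bottle','tray','spare_center','tipbox_center','cup_center']:
        print(c,n,[(np.round(r['at'],3),round(r['confidence'],2)) for r in manip.look_for(c,n)[:3]])
a=cv2.imread('pics/scene0.png');b=cv2.imread('pics/top0.png')
print(manip.current_time())
E
```

```text
pics
scene station [(array([0.626, 0.216, 0.077]), 0.66)]
scene slide [(array([0.591, 0.107, 0.031]), 0.93)]
scene pointer [(array([0.596, 0.104, 0.03 ]), 0.93)]
scene mark [(array([0.639, 0.016, 0.039]), 0.61), (array([0.428, 0.358, 0.063]), 0.39)]
scene bottle [(array([0.588, 0.041, 0.072]), 0.85)]
scene tray [(array([ 0.47 , -0.252,  0.006]), 0.8)]
scene spare_center [(array([ 0.74 , -0.153,  0.058]), 0.73)]
scene tipbox_center [(array([0.431, 0.361, 0.06 ]), 0.66)]
scene cup_center [(array([ 0.439, -0.478,  0.064]), 0.93)]
top station [(array([0.596, 0.156, 0.035]), 0.87)]
top slide [(array([0.591, 0.124, 0.032]), 0.62)]
top pointer [(array([0.592, 0.127, 0.034]), 0.91)]
top mark [(array([0.636, 0.015, 0.038]), 0.52)]
top bottle [(array([0.574, 0.025, 0.082]), 0.6)]
top tray [(array([ 0.471, -0.255,  0.006]), 0.69)]
top spare_center [(array([ 0.726, -0.17 ,  0.064]), 0.6)]
top tipbox_center [(array([0.407, 0.346, 0.06 ]), 0.69)]
top cup_center [(array([ 0.43 , -0.493,  0.067]), 0.79)]
1.0
```

View pics/scene0.png

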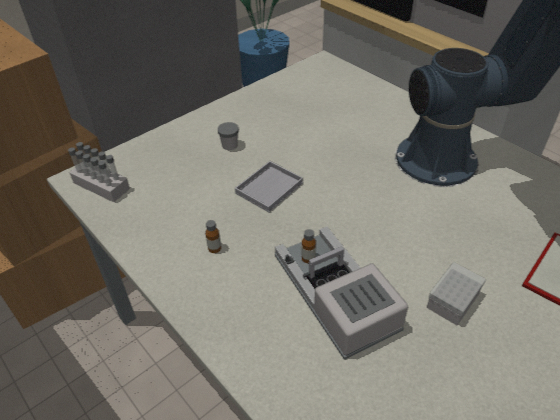

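View pics/top0.png

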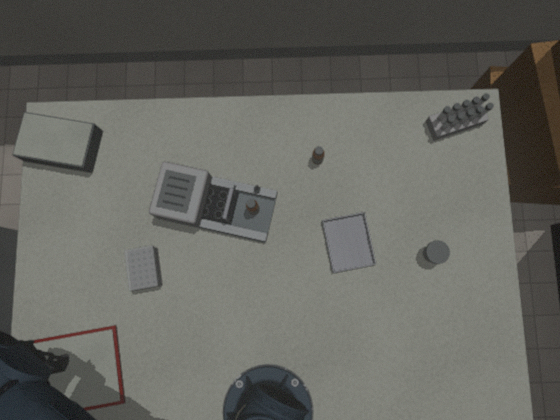

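The scene picture shows the housing at (360,300), the bottle at (309,247) before the bar, and the clip at (287,258). In the top picture the station's -x runs right and slightly down, roughly world -y. The tray is at (348,243) and the spare bottle at (318,155). Next I take a close look from the wrist.

Run:
```python
from h import *
np.set_printoptions(precision=4,suppress=True)
z=np.load('pics/top0.npz');X=cloud(z['d'],z['K'],z['R'],z['t'])
def rect(m):
    P=X[m][:,:2].astype(np.float32); return len(P),cv2.minAreaRect(P)
H=X[...,2]
box=lambda x0,x1,y0,y1:(X[...,0]>x0)&(X[...,0]<x1)&(X[...,1]>y0)&(X[...,1]<y1)
print('housing',rect(box(.45,.75,.05,.4)&(H>.09)&(H<.11)))
print('rails',rect(box(.45,.72,-.1,.11)&(H>.025)&(H<.04)))
print('traywall',rect(box(.3,.62,-.4,-.1)&(H>.012)&(H<.03)))
print('tcp',manip.current_ee_pos(),'\n',manip.current_tcp_rot()); k=manip.get_calibration('wrist')
R,t=np.array(k['R']),np.array(k['t']); print('cam',-R.T@t,R)
R0=np.array([[1.,0,0],[0,-1,0],[0,0,-1]])
for a in np.arange(0,360,45):
    c,s=np.cos(np.radians(a)),np.sin(np.radians(a)); print(a,manip.inverse_kinematics([.58,.0,.3],np.array([[c,-s,0],[s,c,0],[0,0,1]])@R0))
```

```text
housing (2749, ((0.6125884056091309, 0.19854997098445892), (0.22187447547912598, 0.1602323204278946), 75.75122833251953))
rails (894, ((0.5756197571754456, 0.05157371610403061), (0.15653514862060547, 0.15703921020030975), 75.91385650634766))
traywall (324, ((0.47356516122817993, -0.25195005536079407), (0.16037960350513458, 0.1309209167957306), 9.30758285522461))
tcp [0.2085 0.509  0.2313] 
 [[-0.9254  0.3791  0.    ]
 [ 0.3791  0.9254  0.    ]
 [-0.      0.     -1.    ]]
cam [0.1354 0.5388 0.3717] [[ 0.3792  0.9253 -0.0009]
 [ 0.8806 -0.3606  0.3075]
 [ 0.2842 -0.1174 -0.9515]]
0 [-0.0803  0.3467  1.4846 -0.      1.3103  1.4905]
45 [-0.0803  0.3467  1.4846 -0.      1.3103  0.7051]
90 [-0.0803  0.3467  1.4846 -0.      1.3103 -0.0803]
135 [-0.0803  0.3467  1.4846 -0.      1.3103 -0.8657]
180 [-0.0803  0.3467  1.4846 -0.      1.3103 -1.6511]
225 [-0.0803  0.3467  1.4846 -0.      1.3103 -2.4365]
270 None
315 [-0.0803  0.3467  1.4846 -0.      1.3103  2.2759]
```

```bash
cat >> h.py <<'E'
np.set_printoptions(precision=4,suppress=True)
YAW=np.radians(75.85); O=np.array([.598,.141])
def Rz(a): c,s=np.cos(a),np.sin(a); return np.array([[c,-s,0],[s,c,0],[0,0,1]])
R0=np.diag([1.,-1,-1])
RB=Rz(YAW)@R0                 # closes along station y (bottle)
RG=Rz(YAW-np.pi/2)@R0         # closes along station x (bar)
def w2s(p):
    p=np.asarray(p); q=p[...,:2]-O; c,s=np.cos(YAW),np.sin(YAW)
    return np.stack([q[...,0]*c+q[...,1]*s,-q[...,0]*s+q[...,1]*c,p[...,2]],-1)
def s2w(x,y,z): c,s=np.cos(YAW),np.sin(YAW); return np.array([O[0]+c*x-s*y,O[1]+s*x+c*y,z])
def med(S,name,x0,x1,y0,y1,z0,z1):
    m=(S[...,0]>x0)&(S[...,0]<x1)&(S[...,1]>y0)&(S[...,1]<y1)&(S[...,2]>z0)&(S[...,2]<z1)
    P=S[m]; print(name,len(P), *( (P.min(0),P.max(0),np.median(P,0)) if len(P) else ()))
    return P
E
python3 - <<'E'
from h import *
manip.move_ptp(s2w(-.09,-.02,.27),RG)
p,d,k=snap('wrist','w1'); S=w2s(cloud(d,k['camera_matrix'],k['R'],k['t']))
np.save('pics/S1.npy',S)
med(S,'bottlecap',-.17,-.06,-.05,.05,.100,.115)
med(S,'bar',-.08,-.02,-.06,.06,.086,.096)
med(S,'fin',-.17,-.03,-.09,-.05,.052,.062)
med(S,'pointer',-.08,-.02,-.09,-.055,.043,.051)
med(S,'rail-',-.2,.02,-.09,-.05,.030,.038)
med(S,'rail+',-.2,.02,.05,.09,.030,.038)
for n in ['mark','pointer','bottle','slide']: print(n,[(w2s(r['at']),round(r['confidence'],2)) for r in manip.look_for('wrist',n)[:2]])
print(manip.current_time())
E
```

```text
bottlecap 425 [-0.1235 -0.0241  0.1   ] [-0.0999  0.0005  0.1079] [-0.1114 -0.0126  0.1057]
bar 781 [-0.0509 -0.046   0.086 ] [-0.0388  0.0447  0.0911] [-0.045  -0.0036  0.0883]
fin 40 [-0.1125 -0.0767  0.0529] [-0.1077 -0.0687  0.057 ] [-0.1101 -0.0727  0.0557]
pointer 40 [-0.0473 -0.0643  0.0435] [-0.0424 -0.0551  0.0467] [-0.0449 -0.0597  0.0454]
rail- 2870 [-0.1699 -0.0778  0.03  ] [ 0.0199 -0.0544  0.038 ] [-0.0757 -0.0667  0.0318]
rail+ 2087 [-0.1695  0.053   0.03  ] [0.0199 0.0775 0.0344] [-0.0798  0.0658  0.0316]
mark [(array([-0.1121, -0.065 ,  0.0398]), 0.56)]
pointer [(array([-0.0168, -0.0078,  0.03  ]), 0.58)]
bottle [(array([-0.1073, -0.0221,  0.0797]), 0.65)]
slide [(array([-0.0175, -0.0059,  0.0306]), 0.89)]
3.4083
```

View pics/w1.png

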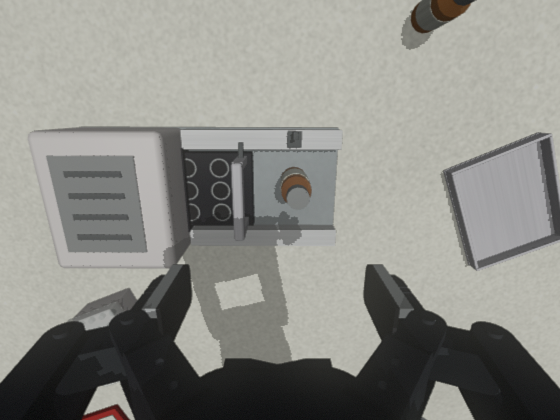

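The wrist picture shows the clip (294,138), pointer (241,148), bar (239,195) and bottle (296,190). In station axes the pointer is at x = -45 mm as expected, the fin at -110 mm and the bottle at (-112, -12) mm. I grip the bottle along the station's x, which keeps the fingers away from the fin.

Run:
```python
from h import *
bx,by=-.1117,-.012
manip.set_gripper(.72,30)
manip.move_ptp(s2w(bx,by,.16),RG)
manip.move_l(s2w(bx,by,.043),max_speed=.1)
manip.set_gripper(0,30)
print('w',manip.current_grip_width(),manip.current_grip_force(),manip.current_force())
manip.move_l(s2w(bx,by,.17),max_speed=.1)
print('w',manip.current_grip_width(),manip.current_grip_force(),manip.current_force())
manip.move_l([.4736,-.252,.17],max_speed=.2)
p,d,k=snap('wrist','w2')
med(cloud(d,k['camera_matrix'],k['R'],k['t']),'world',.38,.57,-.35,-.15,.10,.3)
print(manip.current_time())
```

```text
w 0.40915682754670013 29.994923890353675 [-1.2884  0.5205  6.0058]
w 0.4102224541005868 30.008773898534855 [-1.0714  0.7029 -1.3506]
world 54131 [ 0.45   -0.3176  0.1359] [ 0.5015 -0.1908  0.2669] [ 0.4846 -0.2543  0.2399]
9.0833
```

View pics/w2.png

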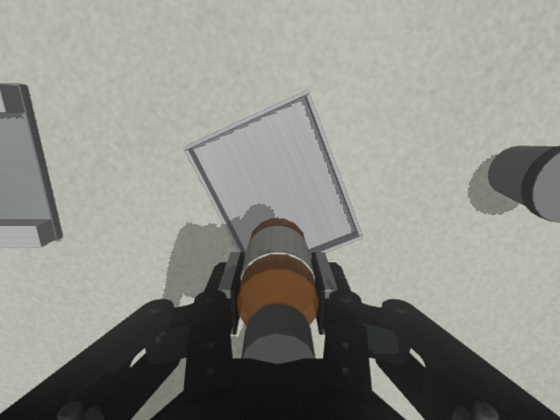

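The bottle hangs upright between the pads (280,290), above the tray (270,180). I lower it until it touches.

Run:
```python
from h import *
P=[.4736,-.252]
manip.move_l(P+[.045],max_speed=.1); f0=manip.current_force()[2]
z=.045
while z>.031:
    z-=.002; manip.move_l(P+[z],max_speed=.03)
    f=manip.current_force()[2]; print(round(z,3),f-f0)
    if f-f0>1.5: break
manip.set_gripper(.75); manip.dwell(.2)
manip.move_l(P+[.2],max_speed=.15)
manip.move_l([.4736-.06,-.252,.25],max_speed=.2); manip.dwell(.2)
p,d,k=snap('wrist','w3')
X=cloud(d,k['camera_matrix'],k['R'],k['t'])
med(X,'cap',.40,.54,-.31,-.19,.092,.115)
print(manip.current_time())
```

```text
0.043 -0.018789857367374596
0.041 -0.47594733722226246
0.039 -0.5721641433235558
0.037 0.38091619415543265
0.035 6.583221052834077
cap 534 [ 0.4607 -0.2646  0.0923] [ 0.4852 -0.2402  0.1001] [ 0.4733 -0.2525  0.0977]
14.3667
```

View pics/w3.png

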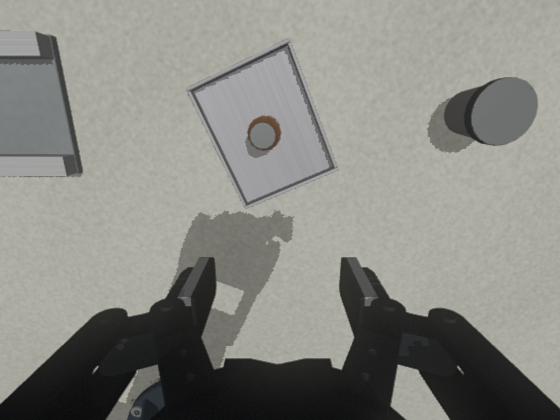

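The bottle stands upright mid-tray, its cap at (263,135) and its top at z = 0.100 m. Now the bar.

```bash
cat > m.py <<'E'
from h import *
def measure(fn):
    p,d,k=snap('wrist',fn); S=w2s(cloud(d,k['camera_matrix'],k['R'],k['t']))
    med(S,'fin',-.17,-.03,-.09,-.065,.051,.062)
    med(S,'ptr',-.17,-.03,-.064,-.051,.042,.051)
    print('tcp',w2s(manip.current_ee_pos()),'F',manip.current_force(),'w',manip.current_grip_width(),manip.current_grip_force(),manip.current_time())
E
python3 - <<'E'
from m import *
manip.set_gripper(.55,80)
manip.move_ptp(s2w(-.05,0,.2),RG)
manip.move_l(s2w(-.045,0,.064),max_speed=.12)
manip.set_gripper(0,80)
measure('w4')
manip.move_l(s2w(-.110,0,.064),max_speed=.04); manip.dwell(.3)
measure('w5')
E
```

```text
fin 295 [-0.1132 -0.0769  0.051 ] [-0.1065 -0.0679  0.0571] [-0.1091 -0.0728  0.0554]
ptr 278 [-0.0474 -0.0639  0.0433] [-0.0415 -0.0511  0.0472] [-0.0447 -0.0576  0.0455]
tcp [-0.0442 -0.0002  0.0646] F [0.15   6.0803 2.6431] w 0.12327156066286324 78.64328026771545 17.8667
fin 225 [-0.1129 -0.0769  0.0537] [-0.1075 -0.0684  0.0578] [-0.11   -0.0727  0.0557]
ptr 289 [-0.1117 -0.0639  0.0432] [-0.1058 -0.051   0.0476] [-0.109  -0.0576  0.0457]
tcp [-0.1085 -0.0001  0.0647] F [-0.3374 11.2302  4.3136] w 0.12451875509122327 78.67982983589172 19.9917
```

View pics/w5.png

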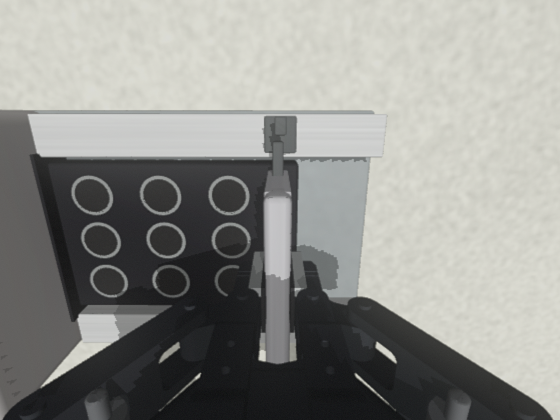

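The pointer (278,155) is in line with the fin (279,127), 1.3 mm short. I make up that gap, hold and hand in.

Run:
```python
from m import *
manip.move_l(s2w(-.1113,0,.064),max_speed=.02); manip.dwell(1)
measure('w6')
print([np.round(r['at'],3) for r in manip.look_for('scene','tray')[:1]])
print(manip.sign_off())
```

```text
fin 225 [-0.1127 -0.0769  0.0534] [-0.1073 -0.0684  0.0579] [-0.1103 -0.0727  0.0556]
ptr 288 [-0.113  -0.064   0.0423] [-0.1071 -0.0511  0.0476] [-0.1103 -0.0576  0.0455]
tcp [-0.1098 -0.0001  0.0646] F [ 0.9776 11.8965  4.8821] w 0.12505110469364597 78.69873762130737 21.2917
[array([ 0.47 , -0.252,  0.006])]
the job is handed in; nothing more can be done
None
```

The bottle stands upright in the middle of the tray, and the gripper holds the slide with its pointer measured level with the fin (both at x = -110.3 mm); the job was handed in at about 21 s, and no verdict was returned.

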